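# Free the sprung ring cradle and hold a round flask pressed down in it

## Robot

A 6-joint arm with a two-finger parallel gripper is mounted at the origin on a cart in front of the work surface, level with it; the furniture and walls round the work are solid. World frame = base frame: x ahead of the robot, y to its left, z up, the work surface at z = 0. Lengths are in m, angles in rad, forces in N, time in s.
With the tool pointing down it reaches from about 0.375 to 0.9 m from the base axis. Payload 3.1 kg.
Tool frame: the origin (TCP) lies where the fingers leave the gripper's body, on its centre line; the fingertips stand 70 mm ahead of it and the grasp point (between the pads) lies 51 mm ahead of it; z points along the fingers, y is the line along which they close (so a half turn about z gives the same grasp; the last joint's range is limited). The gripper opens to 87 mm and grips with 3 to 60 N. Pads are 19 mm wide; open, the fingers measure 117 mm over their backs; the gripper's body (75 mm by 190 mm) begins 51 mm behind the grasp point.
Start: joints at [-0.178, 0.527, 1.433, -0, 1.181, -0.178], TCP at [0.625, 0, 0.292] pointing down, gripper open.
Joint ranges: [-3.08, 3.08], [-0.75, 2.2], [0.22, 2.44], [-1.43, 4.57], [0, 2.65], [-2.85, 2.85]. Speed limits (rad/s): [2.79, 2.79, 3.14, 3.14, 3.14, 3.14].

## Interface

Orientations are given as a unit quaternion [x, y, z, w].
In Python, from rig import robot gives the robot as it stands.
- The arm moves only by the tool send_rows, never from a script. Its argument "deltas" is text: rows parted by semicolons, each of 7 numbers parted by spaces: the shift along the tool's x, y, z in mm, then the turn, a rotation vector about the tool's x, y, z in degrees, then the opening, from 0 (shut) to 1 (fully open). A call has 1 to 10 rows; each row shifts and turns the commanded pose from where the row before left it, along the tool's axes as they then stand; what a row does not reach is not made up. A row lasts 1/8 s, in which the tool goes at most 62.5 mm and 10.7 degrees, less where a joint would pass 70% of its speed; a pose out of reach is approached as far as the arm can. A call is refused whole if a number of a shift passes 62.5 or a number of a turn 10.7, either way. A call with a gripper value outside its range is refused whole. The fingers move at their own pace and stop on an object; "newtons" is the grip in N (left out, the last holds). Time passes only in rows, so rows that do not move let the fingers close. It gives the time, the measured TCP pose, the force, the opening and the grip force at its end, in the units of the state.
- robot.get_obs(): the state, without advancing time (a new reading comes with each control period).
- robot.camera(name): name is "scene" or "side" or "wrist"; returns a dict with "image" (420x560x3 uint8, red, green, blue), "depth" (420x560 float32, m along the optical axis (not along the pixel's ray), 0 where there is no reading), "fovy" (degrees; the focal length in pixels is half the picture's height over the tangent of half this angle, whatever the lens; pixels are square), "cx", "cy" (the principal point, pixels), "rvec" (rotation vector, rad) and "tvec" (3), from world to camera coordinates, as OpenCV has them. Camera axes: x right, y down, z forward; pixel columns grow to the right and rows downward; lengths in m; the calibration is good to about 2 mm. A picture is of the moment at which its call begins.
- robot.hand_in(): hands the job in; it is judged then, once.
Trained networks look in the newest picture that a camera, given by its name, has taken for a name from the list of things; names that differ only in an ending like _2 or _b are one class to them, and where a whole thing is asked for, a point or a joint stands for the part that bears it (a point fixed in the world has none). Each returns a list of dicts, best first, with "p" (0 to 1); they miss things now and then, are a little off and sometimes report something else, mostly with a low value. They report only what shows in the picture. A call takes as long as a camera call. They do not tell look-alikes from the thing itself.
- robot.find_in(camera, thing): "box" ([left, top, right, bottom] in pixels, round what is visible of it).
- robot.cut_out(camera, thing): "region" (420x560 bool, what is visible of it) and "box" ([left, top, right, bottom] in pixels, round what is visible of it).
The state is a dict: "time": time; "q": joint angles; "joint_velocities": joint speeds; "joint_torque": joint torques, N m; "position": TCP position; "tool_rot": TCP orientation; "ft_force": force on the tool from outside, world axes, zero at the start; "moment": the same for the moment, N m; "grip_width": finger opening in m; "grip_force": force on a finger pad.
Only numpy, scipy, OpenCV 4.12 (cv2) and the standard library are available. Lean on these libraries where they do the work, as an engineer would, in place of code of your own. Each camera call takes 0.05 s, during which the arm holds its last target. There are 200 camera calls.

## Task

First free the sprung ring of the cradle: turn the knob on its column clockwise (seen from above) to its end, so that the stop swings out from under the ring. Then take the round flask from its cork ring by the neck, set it upright in the sprung ring and press it straight down until the ring has sunk to its lower stop or just short of it; it is glass, so do not force it. Finish while still holding the flask by the neck and keeping the ring pressed down, and leave the other things where they stand.

Things in the scene. Friction and masses are not known exactly. Their poses are not given: they have to be found in the camera images.
- cradle: Fixed cradle: grey plate 100 x 210 x 12 mm, long along its y axis; origin at the centre of the plate's underside, z up. The sprung ring stands over (0, +50 mm), the knob's column over (0, -55 mm). Three spring sleeves (top 40 mm above the table) stand under the ring and are its lower stop.
- ring_seat (a point): Centre of the top face of the sprung steel ring: outer diameter 72, hole 48, thickness 10 mm; 72 mm above the table at rest, moves down with the ring. A lug on the ring reaches to 66 mm from its axis, towards the knob. The round flask's bulb (64 mm) sits in the hole with its lowest point 11 mm below this point.
- ring (a joint): How far the ring is pressed down, m: 0 at rest (up), 0.022 at its lower stop. The springs push up with about 4 N at the start and 12 N at the end of the travel, the ring's own weight deducted; the flask's weight alone does not sink it. While the stop is under the lug the ring cannot go down.
- knob_grip (a point): Centre of the knob's black bar grip, on the knob's axis, 100 mm above the table. The bar is 12 mm wide, 40 mm long (along this point's y axis) and 24 mm high (88 to 112 mm above the table); under it a 30 mm round collar reaches down to 81 mm. The point turns with the knob.
- knob (a joint): Knob angle, rad: grows clockwise seen from above, from 0 (the stop, a steel tongue 52 mm long in line with the bar at 53 to 61 mm height, points along the cradle's +y, under the ring's lug) to 1.4 at its end. It starts between 0 and 0.2, turns with about 0.06 N m and stays where it is left.
- round_flask: Stoppered round-bottomed flask of brown glass, about 0.15 kg: bulb diameter 64 mm, straight neck diameter 22 mm from 64 to 110 mm above the origin, lip 27 mm wide at 110 to 114, rubber stopper up to 125 mm. Origin at the lowest point of the bulb, z up along the neck. Bottom-heavy: it stands upright by itself in a ring.
- stand: Fixed cork ring that carries the round flask at the start: outer diameter 90, hole 44, height 22 mm; origin at the centre of its underside. The flask's lowest point hangs 13 mm above the table in it.
- conical_flask: Bystander: conical flask 62 mm wide, 88 mm high, flat bottom; origin at the centre of its underside. Leave alone.
- beaker: Bystander: beaker 58 mm wide, 71 mm high; origin at the centre of its underside. Leave alone.
- specimen_cup: Bystander: lidded cup 50 mm wide, 63 mm high; origin at the centre of its underside. Leave alone.
- timer: Bystander: small bench timer 62 x 62 x 18 mm; origin at the centre of its underside. Leave alone.
Not all that is in view belongs to the job. What is shaped like the stand but purple or red is not meant.

How it is judged:
On the way, in this order (a step that is already met when the one before it is completed fails the run):
1. the knob is turned clockwise to its end with the ring still up and the flask still on its cork ring (value of joint knob above 1.15 rad and value of joint ring below 0.004 m and horizontal distance between round_flask and stand below 0.02 m and height (world z) of round_flask below 0.025 m), for 0.1 s.
2. the round flask is lifted clear of its cork ring (height (world z) of round_flask above 0.045 m and contact force between round_flask and stand below 0.1 N), for 0.1 s.
3. the flask sits upright in the sprung ring (horizontal distance between round_flask and ring_seat below 0.008 m and z of round_flask in the frame of ring_seat below -0.006 m and contact force between round_flask and cradle above 0.5 N and angle between round_flask's own z axis and vertical below 0.2 rad), for 0.05 s.
At the end, for the whole second after the job is handed in: The gripper still holds the round flask, upright (0.2 rad) and centred (8 mm) in the sprung ring, with the ring pressed down at least 16 of its 22 mm through the flask alone (over 5 N, robot not touching the cradle), at rest, the knob above 1.0 rad (value of joint ring above 0.016 m and value of joint knob above 1 rad and horizontal distance between round_flask and ring_seat below 0.008 m and z of round_flask in the frame of ring_seat below -0.006 m and angle between round_flask's own z axis and vertical below 0.2 rad and contact force between round_flask and cradle above 5 N and contact force between the fingers and round_flask above 3 N and contact force between the arm and cradle below 0.5 N and linear speed of round_flask below 0.02 m/s); the arm keeps its last pose, push and grip.
It fails at once if the glass is forced: more than 60 N between the round flask and the cradle (contact force between round_flask and cradle above 60 N).
It fails at once if a bystander is moved more than 30 mm (distance of any of conical_flask, beaker, specimen_cup, timer from where it was at the start of the episode above 0.03 m).
It also fails if it takes over 61 s, if anything falls off the work surface, if the arm or the gripper's body presses on something with over 40 N, if the wrist force passes 120 N, or if a joint passes its speed limit or range.

## Working session

There is one attempt and no reset: what is moved stays moved. The work goes in short steps, Python scripts to look and compute and a tool call to move; the robot and the scene stay as the last step left them, time stands still between calls to the robot, and variables do not carry over. Pictures are saved under pics/ and viewed, at most 10 in all, crops included, and the job is handed in when it is done.

Besides the shell and the picture viewer there is one more tool, called after "Request:" as name(argument=value, ...), one argument or row to a line, values as JSON. send_rows: Moves the arm, as the interface text tells. Its arguments: {"type":"object","properties":{"deltas":{"type":"string"},"newtons":{"type":"number"}},"required":["deltas"]}

```bash
ls; mkdir -p pics
cat > h.py <<'E'
import numpy as np, cv2
from rig import robot
def cam(n):
    c=robot.camera(n); c['f']=210/np.tan(np.radians(c['fovy'])/2); c['R']=cv2.Rodrigues(np.array(c['rvec'],float))[0]; c['t']=np.array(c['tvec'],float).reshape(3); return c
def world(c,mask=None):
    v,u=np.mgrid[:420,:560]; d=c['depth'].astype(float)
    P=np.stack([(u-c['cx'])/c['f']*d,(v-c['cy'])/c['f']*d,d],-1)
    W=(P-c['t'])@c['R']; W[d<=0]=np.nan
    return W
def save(n,im,s=1):
    cv2.imwrite('pics/'+n+'.png',cv2.resize(im[...,::-1],None,fx=s,fy=s,interpolation=cv2.INTER_CUBIC))
E
python3 - <<'E'
from h import *
ims=[]
for n in ['scene','side','wrist']:
    c=cam(n); W=world(c); np.savez('/tmp/%s.npz'%n,W=W,im=c['image'])
    print(n,c['R'].T@-c['t'],c['f'],c['cx'],c['cy'])
    save(n,c['image'])
    for t in ['cradle','ring_seat','knob_grip','round_flask','stand','conical_flask','beaker','specimen_cup','timer']:
        for r in robot.cut_out(n,t)[:3]:
            p=W[r['region']]; p=p[~np.isnan(p[:,0])]
            print(n,t,round(r['p'],2),[int(x) for x in r['box']],np.round(np.median(p,0),3) if len(p) else '', np.round(p.max(0),3) if len(p) else '')
E
```

```text
pics
scene [-0.58417363 -0.69215205  0.65367069] 515.4989157008706 285.3870060862152 215.01359294466945
scene cradle 0.91 [289, 228, 375, 287] [ 0.464 -0.144  0.012] [ 0.638 -0.028  0.113]
scene ring_seat 0.63 [303, 231, 337, 254] [ 0.469 -0.095  0.068] [0.614 0.007 0.073]
scene ring_seat 0.18 [288, 227, 375, 284] [ 0.464 -0.141  0.012] [0.638 0.007 0.113]
scene knob_grip 0.6 [336, 231, 358, 256] [ 0.467 -0.188  0.086] [ 0.672 -0.069  0.113]
scene round_flask 0.82 [223, 188, 245, 230] [0.459 0.184 0.062] [0.485 0.215 0.138]
scene round_flask 0.56 [302, 231, 337, 250] [ 0.467 -0.095  0.068] [ 0.548 -0.03   0.073]
scene stand 0.89 [251, 231, 290, 254] [0.46  0.042 0.018] [0.515 0.093 0.024]
scene stand 0.68 [201, 244, 234, 267] [0.309 0.12  0.018] [0.365 0.198 0.025]
scene stand 0.63 [216, 222, 249, 241] [0.445 0.171 0.017] [0.511 0.236 0.032]
scene conical_flask 0.72 [304, 198, 323, 231] [0.646 0.02  0.032] [0.759 0.1   0.088]
scene beaker 0.9 [413, 270, 438, 309] [ 0.428 -0.399  0.045] [ 0.477 -0.368  0.073]
scene timer 0.55 [352, 294, 378, 313] [ 0.336 -0.3    0.015] [ 0.386 -0.261 
[... 1367 characters left out ...]
2, 0, 159, 32] [0.481 0.173 0.059] [0.503 0.2   0.073]
wrist ring_seat 0.91 [128, 223, 182, 271] [ 0.477 -0.06   0.07 ] [0.572 0.01  0.242]
wrist knob_grip 0.43 [128, 224, 182, 269] [ 0.477 -0.06   0.07 ] [0.572 0.011 0.247]
wrist round_flask 0.58 [93, 1, 157, 30] [0.481 0.173 0.06 ] [0.503 0.2   0.073]
wrist stand 0.82 [114, 101, 195, 177] [0.475 0.052 0.021] [0.52  0.096 0.024]
wrist stand 0.81 [98, 0, 183, 53] [0.491 0.166 0.021] [0.517 0.201 0.045]
wrist stand 0.57 [0, 25, 60, 114] [0.344 0.122 0.021] [0.366 0.178 0.024]
wrist conical_flask 0.62 [281, 131, 330, 184] [0.657 0.033 0.032] [0.694 0.058 0.088]
wrist timer 0.59 [124, 220, 177, 273] [ 0.476 -0.06   0.07 ] [ 0.509 -0.048  0.073]
```

Run:
```python
from h import *
a=np.load('/tmp/scene.npz'); im=a['im'][170:330,180:450]; save('sc',im,2.9)
b=np.load('/tmp/side.npz')
save('sd',b['im'][180:340,180:390],3)
for d in (a,b):
    W=d['W']; 
    # fits
    def sel(x,y,r,z0,z1):
        m=(np.hypot(W[...,0]-x,W[...,1]-y)<r)&(W[...,2]>z0)&(W[...,2]<z1); return W[m]
    for nm,args in dict(ringtop=(0.48,-.08,.06,.069,.076),knobtop=(.475,-.19,.05,.1085,.116),plate=(.475,-.135,.16,.008,.016),neck=(.47,.19,.06,.08,.106),stop=(.47,.19,.06,.126,.145),corktop=(.47,.19,.06,.018,.025)).items():
        p=sel(*args); 
        if len(p)<5: print(nm,len(p)); continue
        xy=p[:,:2].astype(np.float32); c,rad=cv2.minEnclosingCircle(xy)
        print(nm,len(p),np.round(np.r_[np.median(p,0),c,rad],4),'rect',cv2.minAreaRect(xy))
```

```text
ringtop 162 [ 0.4732 -0.091   0.0707  0.4774 -0.0942  0.0449] rect ((0.47331714630126953, -0.08795097470283508), (0.08171951025724411, 0.07015642523765564), 51.45161819458008)
knobtop 37 [ 0.4689 -0.1916  0.1104  0.4721 -0.1889  0.0202] rect ((0.470187783241272, -0.18867847323417664), (0.040153976529836655, 0.013984885066747665), 82.4801254272461)
plate 1257 [ 0.4607 -0.1448  0.0108  0.472  -0.1112  0.1362] rect ((0.4722096920013428, -0.11136987805366516), (0.2610699534416199, 0.10729478299617767), 88.06879425048828)
neck 66 [0.4625 0.1877 0.0932 0.4647 0.1894 0.0112] rect ((0.4624033570289612, 0.18735095858573914), (0.0160845760256052, 0.020582452416419983), 42.45825958251953)
stop 43 [0.4659 0.1892 0.1339 0.4684 0.1898 0.0129] rect ((0.4672914743423462, 0.19052685797214508), (0.02368217334151268, 0.019746068865060806), 38.55643844604492)
corktop 172 [0.4524 0.176  0.0208 0.468  0.1932 0.0461] rect ((0.4631447196006775, 0.18834203481674194), (0.07516839355230331, 0.08716404438018799), 35.53124237060547)
ringtop 109 [ 0.4725 -0.0871  0.0718  0.4768 -0.0929  0.0463] rect ((0.479540973
[... 242 characters left out ...]
0835247), 78.32392120361328)
plate 538 [ 0.4594 -0.1064  0.012   0.4577 -0.1074  0.1358] rect ((0.46677589416503906, -0.11273352801799774), (0.16436025500297546, 0.2498355507850647), 18.5474910736084)
neck 66 [0.465  0.2017 0.0943 0.4666 0.1968 0.0121] rect ((0.4663221538066864, 0.198194220662117), (0.021688641980290413, 0.015589495189487934), 48.298744201660156)
stop 56 [0.4674 0.1995 0.1348 0.4711 0.1948 0.0132] rect ((0.47032347321510315, 0.19586671888828278), (0.023615967482328415, 0.02295173704624176), 7.005657196044922)
corktop 209 [0.4535 0.2132 0.0223 0.4702 0.1982 0.0463] rect ((0.4645674228668213, 0.20299041271209717), (0.08568215370178223, 0.07792051881551743), 36.454750061035156)
```

View pics/sc.png

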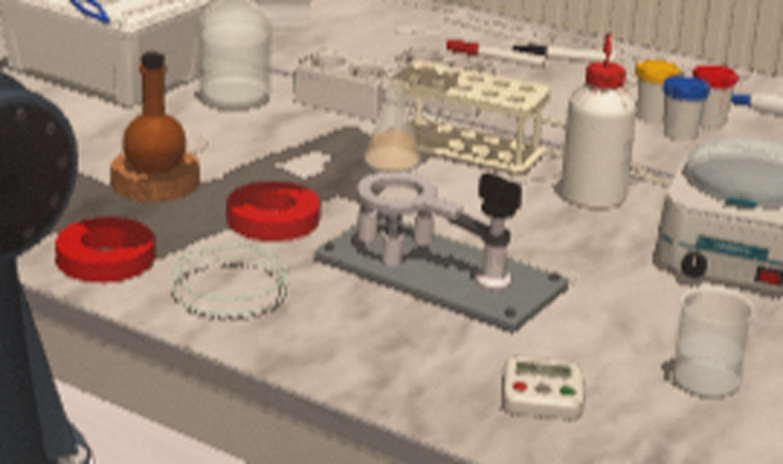

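View pics/sd.png

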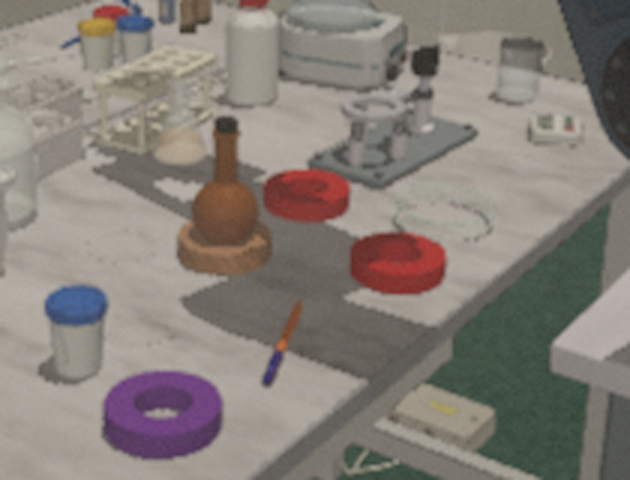

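View pics/wrist.png

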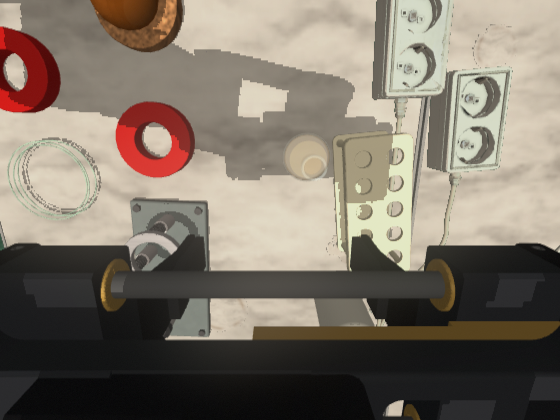

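Run:
```python
from h import *
o=robot.get_obs(); print(o['time'],o['position'],o['tool_rot'],o['ft_force'])
from scipy.spatial.transform import Rotation as R
print(np.round(R.from_quat(o['tool_rot']).as_matrix(),3)); c=cam('wrist'); print(np.round(c['R'],3))
```

```text
1.5 [6.24973092e-01 1.63403177e-05 2.92219434e-01] [ 7.07121045e-01  7.07092517e-01 -2.06687178e-06 -2.52167030e-05] [ 0.07376273 -0.84137628  0.41992905]
[[ 0.  1. -0.]
 [ 1. -0.  0.]
 [ 0. -0. -1.]]
[[ 1.    -0.001 -0.   ]
 [-0.001 -0.96   0.28 ]
 [-0.    -0.28  -0.96 ]]
```

Request:
send_rows(
  deltas="-44 -30 0 0 0 0 1;-44 -30 0 0 0 0 1;-44 -30 0 0 0 0 1;-44 -30 0 0 0 0 1;-44 -30 0 0 0 0 1;0 0 0 0 0 0 1;0 0 0 0 0 0 1",
)

```text
time: 2.42
position: [0.4751, -0.2199, 0.2924]
tool_rot: [0.707, 0.707, 0.0, 0.0]
ft_force: [0.4, 0.7, 0.6]
grip_width: 0.0871
grip_force: 0.0
```

Run:
```python
from h import *
c=cam('wrist'); W=world(c); im=c['image']; save('w1',im); print(robot.get_obs()['position'])
np.savez('/tmp/w1.npz',W=W,im=im)
def sel(x,y,r,z0,z1):
    m=(np.hypot(W[...,0]-x,W[...,1]-y)<r)&(W[...,2]>z0)&(W[...,2]<z1); return W[m]
for nm,args in dict(ring=(.475,-.082,.045,.067,.076),knob=(.4715,-.187,.035,.107,.117),plate=(.475,-.135,.16,.009,.015)).items():
    p=sel(*args); xy=p[:,:2].astype(np.float32)
    print(nm,len(p),np.median(p,0),cv2.minEnclosingCircle(xy),cv2.minAreaRect(xy))
```

```text
[ 0.47542408 -0.21931064  0.29231989]
ring 2802 [ 0.47785612 -0.08375371  0.07099004] ((0.47826606035232544, -0.08837203681468964), 0.03892788290977478) ((0.4777240753173828, -0.08486227691173553), (0.07093295454978943, 0.07150106132030487), 38.179386138916016)
knob 534 [ 0.4730356  -0.18852026  0.11080333] ((0.47385546565055847, -0.18962931632995605), 0.019972145557403564) ((0.47305959463119507, -0.1894475817680359), (0.03966560587286949, 0.01189405843615532), 77.13602447509766)
plate 10191 [ 0.47304265 -0.13495643  0.01110699] ((0.4746871590614319, -0.1346246749162674), 0.11445345729589462) ((0.47547680139541626, -0.1347714513540268), (0.2092321217060089, 0.09957520663738251), 87.32262420654297)
```

View pics/w1.png

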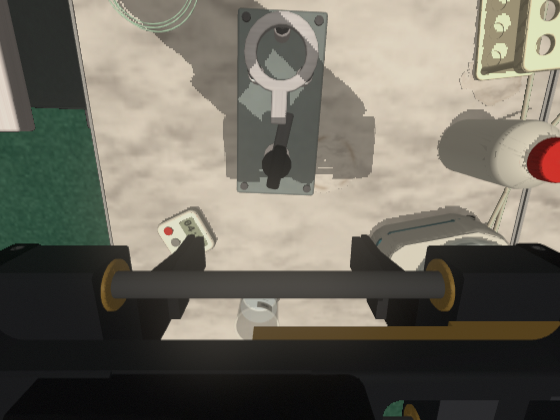

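Request:
send_rows(
  deltas="30 -2.3 0 0 0 0 1;0 0 30 0 0 6.5 1;0 0 30 0 0 6.4 1;0 0 35 0 0 0 1;0 0 25 0 0 0 1;0 0 10 0 0 0 1;0 0 0 0 0 0 0.4;0 0 0 0 0 0 0.4",
)

```text
time: 3.48
position: [0.4735, -0.19, 0.1631]
tool_rot: [0.782, 0.623, 0.0, 0.001]
ft_force: [-0.3, -0.2, -0.2]
grip_width: 0.0744
grip_force: 0.0
```

Run:
```python
from h import *
c=cam('wrist'); W=world(c); save('w2',c['image'][150:400,130:430],2); o=robot.get_obs(); print(o['position'],o['q'])
```

```text
[ 0.47340633 -0.19012092  0.16326182] [-6.01242898e-01  5.77386449e-01  1.83354102e+00  6.82840084e-05
  7.28344354e-01 -3.76599891e-01]
```

View pics/w2.png

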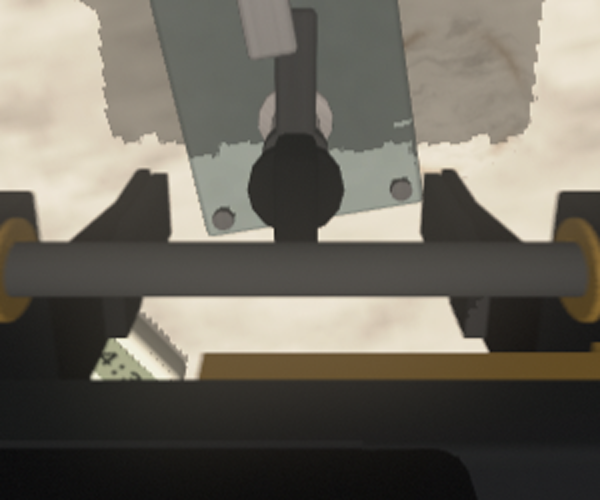

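Request:
send_rows(
  deltas="0 0 0 0 0 0 0;0 0 0 0 0 0 0;0 0 0 0 0 0 0;0 0 0 0 0 0 0;0 0 0 0 0 0 0;0 0 0 0 0 0 0;0 0 0 0 0 0 0;0 0 0 0 0 0 0",
  newtons=25,
)

```text
time: 4.53
position: [0.4734, -0.1902, 0.1623]
tool_rot: [0.782, 0.623, 0.0, 0.001]
ft_force: [3.9, 0.2, -2.4]
grip_width: 0.0117
grip_force: 25.0
```

Gripped at 11.7 mm. Now turn clockwise.

Request:
send_rows(
  deltas="0 0 0 0 0 8 0;0 0 0 0 0 8 0;0 0 0 0 0 8 0;0 0 0 0 0 8 0;0 0 0 0 0 8 0;0 0 0 0 0 8 0;0 0 0 0 0 8 0;0 0 0 0 0 8 0;0 0 0 0 0 5 0;0 0 0 0 0 0 0",
)

```text
time: 5.78
position: [0.4724, -0.1892, 0.1622]
tool_rot: [0.997, 0.071, -0.0, -0.001]
ft_force: [2.1, 3.9, 0.4]
grip_width: 0.0118
grip_force: 25.0
```

Run:
```python
from h import *
o=robot.get_obs(); print(o['position'],o['moment'],o['ft_force'],o['q'])
from scipy.spatial.transform import Rotation as R
m=R.from_quat(o['tool_rot']).as_matrix(); print('toolx deg',np.degrees(np.arctan2(m[1,0],m[0,0])))
```

```text
[ 0.47238953 -0.18920286  0.16222456] [ 0.56652785 -0.23754257 -0.0619907 ] [2.10472817 3.93596084 0.36892985] [-6.01260754e-01  5.78851813e-01  1.83529523e+00  1.28299886e-03
  7.28926240e-01  8.26845663e-01]
toolx deg 8.120686587424752
```

Request:
send_rows(
  deltas="0 0 0 0 0 0 1;0 0 0 0 0 0 1;0 0 0 0 0 0 1;0 0 0 0 0 0 1;0 0 -25 0 0 0 1;0 0 -50 0 0 8.1 1;-10 -60 -55 0 0 0 1;-10 -60 0 0 0 0 1;-10 -60 0 0 0 0 1;-10 -60 0 0 0 0 1",
)

```text
time: 7.02
position: [0.4345, 0.0373, 0.2795]
tool_rot: [1.0, -0.0, 0.0, 0.0]
ft_force: [1.3, 0.5, 0.0]
grip_width: 0.0865
grip_force: 0.0
```

Request:
send_rows(
  deltas="-7 -60 0 0 0 0 1;-5 -60 0 0 0 0 1;0 -24 0 0 0 0 1;0 0 0 0 0 0 1;0 0 0 0 0 0 1",
)

```text
time: 7.65
position: [0.4229, 0.1792, 0.2791]
tool_rot: [1.0, 0.0, -0.0, 0.0]
ft_force: [0.4, 0.1, 0.2]
grip_width: 0.0869
grip_force: 0.0
```

Run:
```python
from h import *
o=robot.get_obs(); print(o['time'],o['position'],o['tool_rot'],o['q'])
c=cam('wrist'); W=world(c); im=c['image']; save('w3',im)
def sel(x,y,r,z0,z1):
    m=(np.hypot(W[...,0]-x,W[...,1]-y)<r)&(W[...,2]>z0)&(W[...,2]<z1); return W[m]
for nm,args in dict(stop=(.468,.194,.03,.132,.142),lip=(.468,.194,.03,.118,.13),cork=(.468,.194,.06,.018,.026)).items():
    p=sel(*args); xy=p[:,:2].astype(np.float32)
    if len(p)>4: print(nm,len(p),np.median(p,0),cv2.minEnclosingCircle(xy),cv2.minAreaRect(xy))
s=cam('scene'); np.savez('/tmp/s2.npz',W=world(s),im=s['image'])
W=world(s)
p=sel(.473,-.1895,.03,.107,.117); print('knob',cv2.minAreaRect(p[:,:2].astype(np.float32)))
```

```text
7.65 [0.42294171 0.17917402 0.27907262] [ 9.99999935e-01  1.36741029e-05 -2.13305208e-04  2.90691170e-04] [ 1.56911600e-01  3.25983612e-01  1.84890963e+00 -6.16515472e-04
  9.67211711e-01  1.72803064e+00]
stop 641 [0.47268289 0.19326556 0.13706956] ((0.4725658893585205, 0.19327139854431152), 0.01134557742625475) ((0.4724889099597931, 0.19336459040641785), (0.021899539977312088, 0.021669935435056686), 52.64572525024414)
lip 219 [0.47946498 0.18951134 0.12605771] ((0.4722748398780823, 0.1931760460138321), 0.013605923391878605) ((0.47245776653289795, 0.19335143268108368), (0.026291541755199432, 0.026320138946175575), 11.865883827209473)
cork 1963 [0.48346575 0.18902527 0.0210713 ] ((0.4724050760269165, 0.19333294034004211), 0.0448903925716877) ((0.4728616178035736, 0.19342432916164398), (0.08844318985939026, 0.08827755600214005), 0.38920411467552185)
knob ((0.4704497158527374, -0.18962369859218597), (0.03876063600182533, 0.011714006774127483), 12.06612491607666)
```

View pics/w3.png

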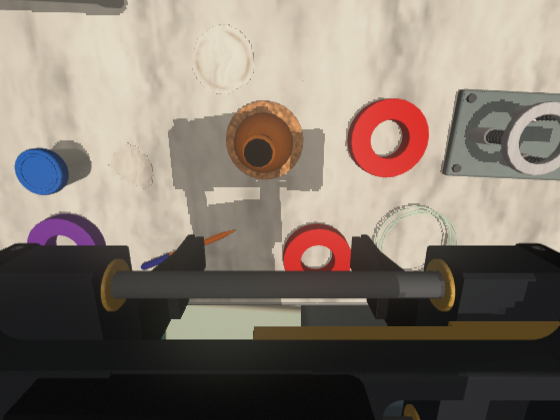

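Request:
send_rows(
  deltas="49.5 -14 0 0 0 0 1;0 0 50 0 0 0 1;0 0 40 0 0 0 1;0 0 25 0 0 0 1;0 0 8 0 0 0 1;0 0 0 0 0 0 0.4;0 0 0 0 0 0 0;0 0 0 0 0 0 0;0 0 0 0 0 0 0;0 0 0 0 0 0 0",
  newtons=36,
)

```text
time: 9.0
position: [0.4726, 0.1939, 0.1565]
tool_rot: [1.0, 0.0, 0.0, -0.0]
ft_force: [-0.3, -0.2, 0.3]
grip_width: 0.0448
grip_force: 0.0
```

Request:
send_rows(
  deltas="0 0 0 0 0 0 0;0 0 0 0 0 0 0;0 0 0 0 0 0 0;0 0 0 0 0 0 0",
)

```text
time: 9.5
position: [0.4724, 0.1938, 0.156]
tool_rot: [1.0, -0.0, -0.0, -0.0]
ft_force: [0.4, -0.0, -1.3]
grip_width: 0.0241
grip_force: 42.1
```

Request:
send_rows(
  deltas="0 0 0 0 0 0 0;0 0 0 0 0 0 0;0 0 -15 0 0 0 0;0 0 -25 0 0 0 0;0 0 -35 0 0 0 0;0 0 -30 0 0 0 0;0 0 0 0 0 0 0;0 0 0 0 0 0 0",
)

```text
time: 10.5
position: [0.4718, 0.1936, 0.2609]
tool_rot: [1.0, 0.0, -0.001, 0.0]
ft_force: [0.4, 0.1, -1.7]
grip_width: 0.0244
grip_force: 42.0
```

Run:
```python
from h import *
o=robot.get_obs(); print(o['position'],o['grip_width'],o['ft_force'],o['q'])
for n in ('scene','side'):
    c=cam(n); W=world(c)
    m=(np.hypot(W[...,0]-.472,W[...,1]-.193)<.045)&(W[...,2]>.1)&(W[...,2]<.175)
    p=W[m]; print(n,len(p),p.min(0),p.max(0))
```

```text
[0.47183267 0.19359325 0.26086597] 0.02440316251589226 [ 0.39819732  0.08919392 -1.67162898] [ 1.69986045e-01  4.18016520e-01  1.75124266e+00 -8.33886872e-05
  9.73429168e-01  1.74082611e+00]
scene 355 [0.43419042 0.16028661 0.12239859] [0.4910041  0.21815211 0.17498051]
side 366 [0.43734204 0.17455998 0.12112202] [0.4935051  0.22804025 0.17495208]
```

```bash
cat >> h.py <<'E'
from scipy.optimize import least_squares
def bulb(n,g,tz):
    c=cam(n); W=world(c); im=c['image'].astype(int)
    m=(np.linalg.norm(W-np.array(g),axis=-1)<.042)&(im[...,0]>im[...,2]*1.6)
    p=W[m]; r=least_squares(lambda x:np.linalg.norm(p-x,axis=1)-.032,g,loss='soft_l1',f_scale=.002)
    return len(p),np.round(r.x,4),np.sqrt(np.mean(r.fun**2))
E
python3 - <<'E'
from h import *
for n in ('scene','side'): print(n,bulb(n,[.472,.193,.150],0))
c=cam('side'); print(c['image'][:2,:2].shape); 
W=world(c); q=c['R']@np.array([.472,.193,.16])+c['t']; u,v=int(q[0]/q[2]*c['f']+c['cx']),int(q[1]/q[2]*c['f']+c['cy']); save('g',c['image'][v-50:v+50,u-50:u+50],5)
E
```

```text
scene (396, array([0.4697, 0.1941, 0.1487]), np.float64(0.002674854589770911))
side (382, array([0.4709, 0.1928, 0.1502]), np.float64(0.0020413504997180264))
(2, 2, 3)
```

View pics/g.png

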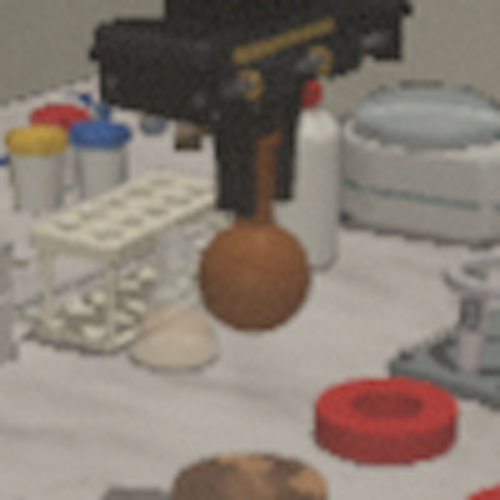

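Request:
send_rows(
  deltas="1 30 0 0 0 0 0;1 50 0 0 0 0 0;1 50 0 0 0 0 0;1 50 0 0 0 0 0;1 50 0 0 0 0 0;1 35 0 0 0 0 0;0 14 0 0 0 0 0;0 0 0 0 0 0 0;0 0 0 0 0 0 0;0 0 0 0 0 0 0",
)

```text
time: 12.0
position: [0.4783, -0.0839, 0.2611]
tool_rot: [1.0, 0.001, -0.0, -0.0]
ft_force: [0.4, -0.5, -1.4]
grip_width: 0.0245
grip_force: 42.2
```

Run:
```python
from h import *
o=robot.get_obs(); print(o['position'],o['grip_width'],o['ft_force'],o['q'])
for n in ('scene','side'):
    print(n,bulb(n,[.478,-.085,.150],0))
    W=world(cam(n)); m=(np.hypot(W[...,0]-.478,W[...,1]+.085)<.045)&(W[...,2]>.067)&(W[...,2]<.076); print(cv2.minEnclosingCircle(W[m][:,:2].astype(np.float32)),m.sum())
```

```text
[ 0.47834433 -0.083928    0.26110468] 0.024535880906339156 [ 0.43465456 -0.47220442 -1.37356165] [-4.04404051e-01  3.87345024e-01  1.80868254e+00  2.95308363e-04
  9.46173611e-01  1.16444023e+00]
scene (489, array([ 0.4771, -0.0834,  0.15  ]), np.float64(0.0022486136917403885))
((0.47967419028282166, -0.08824440836906433), 0.04158307611942291) 196
side (272, array([ 0.4775, -0.0852,  0.1511]), np.float64(0.002403236077546298))
((0.4755456745624542, -0.08616145700216293), 0.04174920544028282) 120
```

Request:
send_rows(
  deltas="0 1 20 0 0 0 0;0 0 20 0 0 0 0;0 0 8 0 0 0 0;0 0 4 0 0 0 0;0 0 0 0 0 0 0;0 0 0 0 0 0 0",
)

```text
time: 12.95
position: [0.4789, -0.0864, 0.2097]
tool_rot: [1.0, 0.0, 0.001, 0.0]
ft_force: [-0.5, -0.6, -1.6]
grip_width: 0.0242
grip_force: 42.2
```

Request:
send_rows(
  deltas="0 0 2 0 0 0 0;0 0 2 0 0 0 0;0 0 0 0 0 0 0;0 0 0 0 0 0 0",
)

```text
time: 13.45
position: [0.4787, -0.0862, 0.2054]
tool_rot: [1.0, -0.0, 0.0, 0.0]
ft_force: [-0.3, 0.2, 1.9]
grip_width: 0.0243
grip_force: 41.8
```

Request:
send_rows(
  deltas="0 0 2 0 0 0 0;0 0 1 0 0 0 0;0 0 0 0 0 0 0;0 0 0 0 0 0 0",
)

```text
time: 13.95
position: [0.4786, -0.0862, 0.2022]
tool_rot: [1.0, 0.0, 0.0, 0.0]
ft_force: [-0.2, 1.5, 2.9]
grip_width: 0.0244
grip_force: 41.6
```

Request:
send_rows(
  deltas="0 -0.8 2 0 0 0 0;0 0 2 0 0 0 0;0 0 2 0 0 0 0;0 0 2 0 0 0 0;0 0 2 0 0 0 0;0 0 0 0 0 0 0",
)

```text
time: 14.7
position: [0.4786, -0.0854, 0.1922]
tool_rot: [1.0, -0.0, 0.0, -0.0]
ft_force: [-0.6, 1.7, 7.7]
grip_width: 0.0242
grip_force: 41.3
```

Request:
send_rows(
  deltas="0 0 2 0 0 0 0;0 0 2 0 0 0 0;0 0 1 0 0 0 0;0 0 0 0 0 0 0;0 0 0 0 0 0 0",
)

```text
time: 15.32
position: [0.4788, -0.0854, 0.1876]
tool_rot: [1.0, 0.0, 0.0, 0.0]
ft_force: [-0.4, 1.6, 8.4]
grip_width: 0.0244
grip_force: 41.1
```

```bash
cat > m.py <<'E'
from h import *
o=robot.get_obs(); print(o['time'],o['position'],o['grip_width'],o['ft_force'])
for n in ('scene','side'):
    c=cam(n); W=world(c); print(n,bulb(n,[.478,-.085,.075],0))
    r=robot.cut_out(n,'ring_seat')
    for k in r[:1]:
        p=W[k['region']]; z=p[:,2]; print(k['p'],np.nanpercentile(z,[50,75,90]))
    im=c['image'].astype(int); m=(np.hypot(W[...,0]-.478,W[...,1]+.085)<.04)&(np.hypot(W[...,0]-.478,W[...,1]+.085)>.028)&(im[...,0]<im[...,2]*1.3)&(W[...,2]<.08)&(W[...,2]>.03)
    print(np.histogram(W[m][:,2],np.arange(.03,.08,.004))[0])
    save('f_'+n+str(int(o['time']*100)),c['image'][200:270,260:370] if n=='scene' else c['image'][160:260,260:350],5)
E
python3 m.py
```

```text
15.325 [ 0.4787796  -0.08536625  0.18757639] 0.02437949546997961 [-0.41566849  1.55791563  8.36875618]
scene (448, array([ 0.4775, -0.085 ,  0.0765]), np.float64(0.002336061732490038))
0.79 [0.05243156 0.05397866 0.05485809]
[ 5  8 11 14 27 70 37  0  0  0  0  0]
side (267, array([ 0.4781, -0.0862,  0.0778]), np.float64(0.0027127167551824634))
0.64 [0.05362084 0.05540442 0.05646422]
[10  7 10  7 23 26 33  0  0  1  0  1]
```

Request:
send_rows(
  deltas="0 0 1 0 0 0 0;0 0 1 0 0 0 0;0 0 1 0 0 0 0;0 0 0 0 0 0 0;0 0 0 0 0 0 0;0 0 0 0 0 0 0",
)

```text
time: 16.38
position: [0.4788, -0.0854, 0.1847]
tool_rot: [1.0, -0.0, 0.0, 0.0]
ft_force: [-0.8, 2.8, 10.0]
grip_width: 0.0242
grip_force: 40.9
```

```bash
python3 m.py
```

```text
16.375 [ 0.47882645 -0.08539542  0.18471929] 0.0241918272653101 [-0.79439757  2.8135614  10.03195962]
scene (451, array([ 0.4776, -0.0849,  0.0737]), np.float64(0.0025729384359741672))
0.52 [0.04985359 0.05138171 0.05222417]
[ 8  9  9 31 41 62  2  0  0  0  0  0]
side (264, array([ 0.4781, -0.0866,  0.0747]), np.float64(0.0028218629833524))
[10  9  7  9 29 36  4  0  0  1  1  1]
```

View pics/f_scene1637.png

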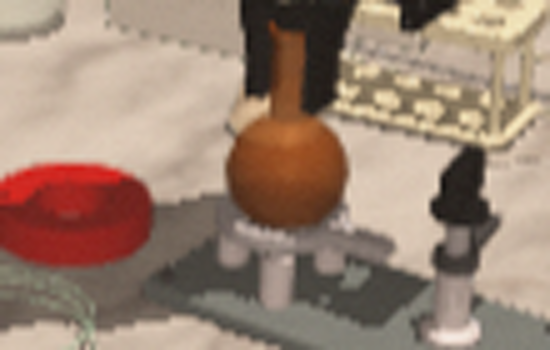

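The picture shows the bulb upright and seated in the lowered ring (at about px 285,225 in the crop), resting just above its sleeves. The knob is turned out (460,190) and the fingers are clear of the cradle.

```bash
python3 -c "
from rig import robot
print(robot.hand_in())"
```

```text
the job is handed in; nothing more can be done
None
```

I turned the knob clockwise to about 1.3–1.4 rad and set the round flask upright in the sprung ring. It is still held by the neck, pressing the ring down about 20 of its 22 mm at roughly 10–12 N, and I handed the job in at about 16.5 s of robot time; no verdict came back.

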